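Clear the drying rail and fill the heel tray

ROBOT

A 6-joint arm with a two-finger parallel gripper is mounted at the origin on the work surface. World frame = base frame: x ahead of the robot, y to its left, z up, the work surface at z = 0. Lengths are in mm, angles in rad, forces in N, time in s.
With the tool pointing down it reaches from about 250 to 800 mm from the base axis. Payload 8.5 kg.
Tool frame: the origin (TCP) lies between the finger pads; the fingertips stand 19 mm ahead of it and the grasp point (between the pads) is the TCP; z points along the fingers, y is the direction in which the jaws open and shut (so a half turn about z gives the same grasp; the last joint's range is limited). The gripper opens to 85 mm and grips with 20 to 120 N. Pads are 22 mm wide; open, the fingers measure 114 mm over their backs; the gripper's body (76 mm by 85 mm) begins 54 mm behind the grasp point. The pads swing forward as they close: fully open they stand 13 mm farther back than shut.
Start: joints at [1.241, 0.238, -0.013, 1.319, 0, 1.571], TCP at [170.008, 496.667, 250.276] pointing down, gripper open.
Joint ranges: [-2.66, 2.66], [-1.03, 1.9], [-1.14, 1.46], [-1.82, 2.27], [-1.45, 1.34], [-3.14, 3.14]. Speed limits (rad/s): [2.22, 2.22, 2.79, 3.14, 3.14, 3.14].

INTERFACE

Orientations are given as a rotation vector (axis times angle).
In Python, from plant import r, solver, telemetry, imaging gives the robot as it stands. Calls block until the motion is done:
- r.move_to(position, orientation): joint-space move of the TCP to a pose.
- r.movel(position, ori=None, speed=150, force_limit=None): straight line of the TCP; ori=None keeps the orientation; speed is the mean speed in mm/s. With force_limit (N) it stops when the force on the tool has changed by that much, and returns True; else False.
- r.set_joints(angles): joint-space move.
- r.gripper_to(opening, force=None): finger opening in mm; force is the grip in N (None keeps the last); returns when the fingers have stopped.
- r.pause(seconds).
- solver.solve_ik(position, orientation): joint angles nearest the present ones, or None.
- telemetry.get_state(): the state.
- imaging.snapshot(name): name is "side" or "top" or "wrist"; returns (picture, depth): 420x560x3 uint8, red, green, blue; 420x560 float32, mm along the optical axis (not along the pixel's ray), 0 where there is no reading.
- imaging.camera_info(name): a dict with "fovy" (degrees; the focal length in pixels is half the picture's height over the tangent of half this angle, whatever the lens; pixels are square), "cx", "cy" (the principal point, pixels), "position" and "orientation" of the camera in the world; the wrist camera has in their place "tool_from_camera" (4x4, takes a point from camera to tool coordinates, whose origin is the TCP and whose axes are the flange's). Camera axes: x right, y down, z forward; pixel columns grow to the right and rows downward; lengths in mm; the calibration is good to about 2 mm. A picture is of the moment at which its call begins: read the wrist's pose just before it. camera_info takes no time and is no camera call.
A pose or a line that the arm cannot do raises r.Unreachable and nothing moves.
- r.finish_job(): hands the job in, once; it reports no verdict.
Trained networks look in the newest picture that a camera, given by its name, has taken for a name from the list of things; names that differ only in an ending like _2 or _b are one class to them, and where a whole thing is asked for, a point or a joint stands for the part that bears it (a point fixed in the world has none). Each returns a list of dicts, best first, with "confidence" (0 to 1); they miss things now and then, are a little off and sometimes report something else, mostly with a low value. They report only what shows in the picture. A call takes as long as a camera call. They do not tell look-alikes from the thing itself.
- imaging.look_for(label, camera): "point" ([row, column] in pixels, amid what is visible of it).
- imaging.regions_of(label, camera): "region" (420x560 bool, what is visible of it) and "point" ([row, column] in pixels, amid what is visible of it).
The state is a dict: "clock": time; "joint_pos": joint angles; "dq": joint speeds; "effort": joint torques, N m; "ee_pos": TCP position; "eef_rot": TCP orientation; "wrist_force": force on the tool from outside, world axes, zero at the start; "ft_torque": the same for the moment, N m; "opening": finger opening in mm.
Only numpy, scipy, OpenCV 4.12 (cv2) and the standard library are available. Lean on these libraries where they do the work, as an engineer would, in place of code of your own. Each camera call takes 0.05 s, during which the arm holds its last target. There are 200 camera calls.

TASK

Slide the bored heel block on the drying rail round the bend and off the rod's free end, and stand it in one of the two empty green-marked places on the tray; stand the loose heel block from the bench in the other. Both must end upright on the tray floor, centred on the green marks with their bores lined up like those of the heels already there, set down rather than dropped; leave the other heels and everything else on the bench where they are.

Things in the scene. Friction and masses are not known exactly. Their poses are not given: they have to be found in the camera images.
- rail: Drying rail, fixed. Origin: underside centre of its wooden board (210 x 180 x 18 mm), z up. A post 18 mm across, 141 mm high stands at x 75, y 70 mm. From it a level steel rod, 10 mm thick, centre line 135 mm above the bench, runs straight along the rail's -x to the bend, round a quarter circle of radius 90 mm about x 0, y -20 mm, then straight along -y to its free end.
- rail_bend_start (a point): Point on the rod's centre line where the bend starts on the post's side, at x 0, y 70 mm in the rail's frame; axes as rail.
- rail_bend_end (a point): Point on the rod's centre line where the bend ends on the free side, at x -90, y -20 mm in the rail's frame; axes as rail.
- rail_tip (a point): End of the rod's centre line at its free end (the round tip stands 5 mm beyond), at x -90, y -55 mm in the rail's frame; axes as rail. A bored block can leave the rod only here.
- heel_rail_c (a point): Centre of the tan heel block hanging on the rod near the post: 34 (its x) x 44 (y) x 50 mm (z up), 50 to 95 g, its foot (lower 22 mm) tapered, striped, black below. A round 18 mm bore runs through it along its x, axis 11 mm above the centre. The bore's top rests on the rod (bore axis about 4 mm below the rod's); the block's x lies along the rod. Grip the sides 44 mm apart (across y), above the foot.
- heel_bench_c (a point): A second, equal heel block standing on the bench beyond the tray, its x turned up to 0.6 rad from straight ahead of the robot; the point is its centre, 25 mm above the bench.
- tray: Grey flat tray, fixed to the bench, 160 mm (x) by 300 mm (y), floor 6 mm above the bench, aluminium rim 14 mm above the bench. Origin: centre of its underside. It has 2 rows of 3 places, at x = -34 and 34 mm and y = -88, 0 and 88 mm; four hold heel blocks, two are empty.
- place_1_c (a point): Centre of one empty place, on the tray's floor, marked by a flat green felt rectangle 44 mm (x) by 56 mm (y), under 1 mm thick; axes as the tray's. Either block may go to either place.
- place_2_c (a point): Centre of the other empty place, marked alike.
- heel_1_c (a point): Heel block already standing in the tray, equal to the others, its bore along the tray's x; the point is its centre. Not to be moved.
- heel_2_c (a point): Heel block already standing in the tray, equal to the others, its bore along the tray's x; the point is its centre. Not to be moved.
- heel_3_c (a point): Heel block already standing in the tray, equal to the others, its bore along the tray's x; the point is its centre. Not to be moved.
- heel_4_c (a point): Heel block already standing in the tray, equal to the others, its bore along the tray's x; the point is its centre. Not to be moved.
- last: Bystander: wooden shoe last, 230 mm long, 94 mm high, lying on the bench's right. Not to be disturbed.
- glue_jar: Bystander: amber glue jar with black cap, 68 mm across, 85 mm high. Not to be disturbed.
- polish_tin: Bystander: red polish tin, 72 mm across, 50 mm high. Not to be disturbed.
- hammer: Bystander: hammer lying at the far side. Not to be disturbed.
- brush: Bystander: brush lying at the far side. Not to be disturbed.
There are look-alikes about, which are no part of the job. What is shaped like the part that bears heel_bench_c but white is not meant.

How it is judged:
By the outcome, as a careful person would: the job done as asked, in the order asked, and still so for the second after the job is handed in, with the robot touching nothing.
It also fails if it takes over 59 s, if anything falls off the work surface, if the arm or the gripper's body presses on something with over 40 N, if the wrist force passes 120 N, or if a joint passes its speed limit or range.

## Working session

There is one attempt and no reset: what is moved stays moved. The work goes in short steps, each a Python script; the robot and the scene stay as the last script left them, time stands still between calls to the robot, and variables do not carry over. Pictures are saved under pics/ and viewed, about 8 in all and at most 12, crops included, and the job is handed in when it is done.

```bash
ls; mkdir -p pics
cat > h.py <<'E'
import numpy as np, cv2
from scipy.spatial.transform import Rotation as R
from plant import r, solver, telemetry, imaging
def campose(name):
    i=imaging.camera_info(name)
    if name=='wrist':
        s=telemetry.get_state(); T=np.eye(4); T[:3,:3]=R.from_rotvec(s['eef_rot']).as_matrix(); T[:3,3]=s['ee_pos']
        return i,T@np.array(i['tool_from_camera'])
    T=np.eye(4); o=np.array(i['orientation'])
    T[:3,:3]=o if o.shape==(3,3) else R.from_rotvec(o).as_matrix(); T[:3,3]=i['position']
    return i,T
def cloud(i,T,d):
    f=d.shape[0]/2/np.tan(np.radians(i['fovy'])/2)
    v,u=np.mgrid[:d.shape[0],:d.shape[1]]
    P=np.stack([(u-i['cx'])/f*d,(v-i['cy'])/f*d,d],-1)@T[:3,:3].T+T[:3,3]
    P[d<=0]=np.nan
    return P
def snap(name):
    i,T=campose(name); im,d=imaging.snapshot(name); return im,cloud(i,T,d),i,T
def save(fn,im): cv2.imwrite('pics/'+fn,cv2.cvtColor(im,cv2.COLOR_RGB2BGR))
def down(yaw): # tool z down, jaws (tool y) along world direction yaw
    y=np.array([np.cos(yaw),np.sin(yaw),0]); z=np.array([0,0,-1.]); return R.from_matrix(np.stack([np.cross(y,z),y,z],1)).as_rotvec()
E
python3 - <<'E'
from h import *
print(telemetry.get_state())
out=[]
for n in ['top','side']:
    print(n,imaging.camera_info(n))
    im,P,i,T=snap(n); out.append(im); np.save(f'pics/{n}.npy',P); save(n+'.png',im)
    for l in ['heel_rail_c','heel_bench_c','place_1_c','rail','rail_tip','rail_bend_start','rail_bend_end','tray','heel_1_c']:
        for q in imaging.look_for(l,n)[:7]:
            a,b=np.round(q['point']).astype(int); print(n,l,round(q['confidence'],2),a,b,np.round(P[a,b]))
print(imaging.camera_info('wrist'))
E
```

```text
pics
{'clock': 0.0, 'joint_pos': array([ 1.24097734e+00,  2.38756778e-01, -1.42809531e-02,  1.31919836e+00,
        2.66776646e-06,  1.57076573e+00]), 'dq': array([ 0.00020763,  0.00029042, -0.00030196,  0.00055018, -0.00014555,
        0.00127033]), 'effort': array([ 1.19949433e-03, -5.38780439e+01,  3.46439838e+01,  1.84403843e-02,
       -2.48171420e-05,  1.90362925e-08]), 'ee_pos': array([169.90155845, 496.32234979, 249.67980535]), 'eef_rot': array([-5.15646663e-01, -3.09874269e+00,  2.23003387e-03]), 'wrist_force': array([-0.20493155,  0.36441428,  0.18380188]), 'ft_torque': array([ 0.00059218, -0.05901758, -0.02452936]), 'opening': 85.16502744070351}
top {'fovy': 51.604824039674085, 'cx': 278.44544111875757, 'cy': 213.79747148867787, 'position': array([ 365.85804795,  -18.79179504, 1306.9991311 ]), 'orientation': array([-2.12433189,  2.1374661 , -0.1733917 ])}
top heel_rail_c 0.65 215 192 [583. 249.  18.]
top heel_rail_c 0.51 198 164 [610. 301. 143.]
top heel_bench_c 0.64 180 315 [ 680. -121.   51.]
top heel_bench_c 0.6 156 297 [755. -69.  50.]
top heel_bench_c 0.54 182 283 [67
[... 1024 characters left out ...]
198 233 [579. 234.  17.]
side rail_bend_start 0.61 198 230 [566. 230.  23.]
side rail_bend_end 0.86 196 228 [567. 244.  24.]
side tray 0.58 290 284 [ 463. -228.   10.]
side heel_1_c 0.93 258 256 [ 452. -114.   44.]
side heel_1_c 0.29 238 330 [ 679. -139.   35.]
{'fovy': 62.8826452453025, 'cx': 278.296010308602, 'cy': 212.68906626944155, 'tool_from_camera': array([[ 5.56924009e-04, -9.64318629e-01, -2.64743786e-01,
         6.81690941e+01],
       [ 9.99999431e-01,  2.96064900e-04,  1.02522819e-03,
         8.20157241e-02],
       [-9.10265304e-04, -2.64744206e-01,  9.64318245e-01,
        -1.24656988e+02],
       [ 0.00000000e+00,  0.00000000e+00,  0.00000000e+00,
         1.00000000e+00]])}
```

Run:
```python
import cv2
a=cv2.imread('pics/top.png')[130:320,100:440]; cv2.imwrite('pics/topc.png',cv2.resize(a,(800,447),interpolation=cv2.INTER_CUBIC))
a=cv2.imread('pics/side.png')[130:340,180:420]; cv2.imwrite('pics/sidec.png',cv2.resize(a,(686,600),interpolation=cv2.INTER_CUBIC))
```

```text
(no output)
```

View pics/topc.png

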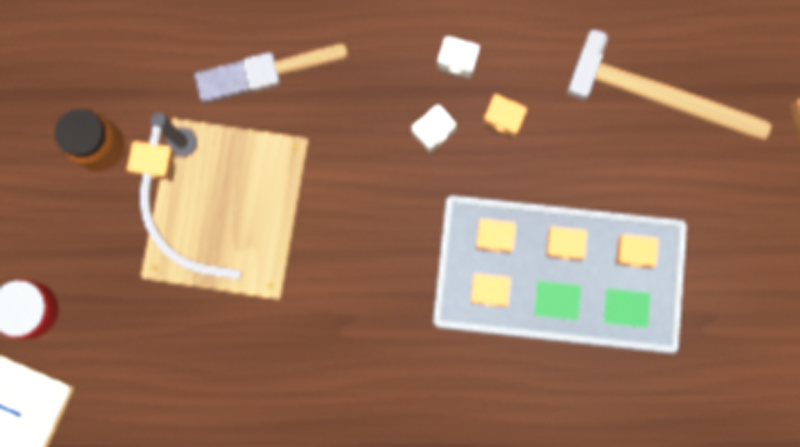

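View pics/sidec.png

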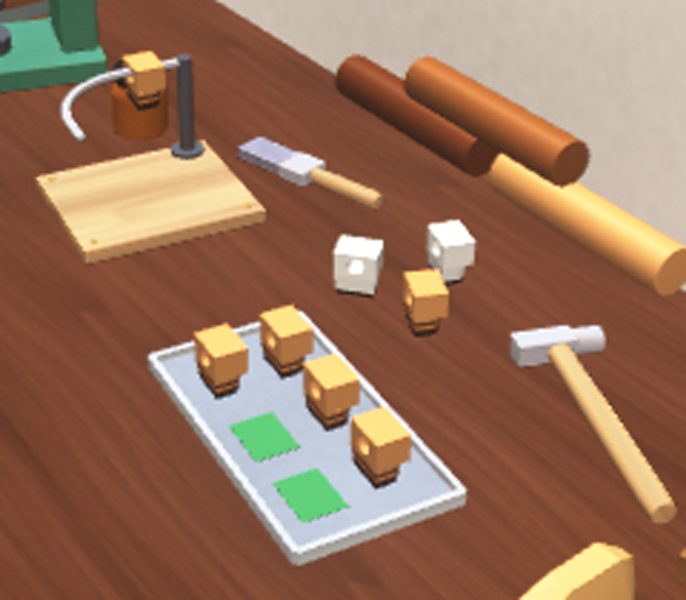

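The bench heel has three candidates in the top picture: the tan block at (180,315), and white blocks at (182,283) and (156,297). Only the tan one fits, because white is excluded. The side crop confirms it is tan with a dark foot. The rail's post is at the far left and its free end points towards -y. The green places are the middle and right ones of the near row. Next are close views with the wrist camera.

```bash
cat >> h.py <<'E'
from scipy.optimize import least_squares
def rod_dist(q):  # q in rail frame xy -> distance to centre line
    x,y=q[:,0],q[:,1]
    d1=np.hypot(x-np.clip(x,0,75),y-70); d3=np.hypot(x+90,y-np.clip(y,-55,-20))
    a=np.arctan2(y+20,x); a=np.where(a<-np.pi/2,a+2*np.pi,a); a=np.clip(a,np.pi/2,np.pi)
    d2=np.hypot(x-90*np.cos(a),y+20-90*np.sin(a))
    return np.minimum(np.minimum(d1,d2),d3)
def fit_rail(p,q0):
    def f(s): c,n=np.cos(s[2]),np.sin(s[2]); return rod_dist((p-s[:2])@np.array([[c,-n],[n,c]]))
    o=least_squares(f,q0,x_scale=[10,10,.1],loss='soft_l1',f_scale=2); return o.x,np.sqrt(np.mean(o.fun**2))
def w(rail,q): c,n=np.cos(rail[2]),np.sin(rail[2]); return np.array(rail[:2])+np.array([[c,-n],[n,c]])@np.array(q)
E
python3 - <<'E'
from h import *
P=np.load('pics/top.npy'); 
m=(P[...,2]>105)&(P[...,2]<146)&(P[...,0]>400)&(P[...,0]<700)&(P[...,1]>150)&(P[...,1]<360)
print(m.sum(),fit_rail(P[m][:,:2],[560,240,-.1]))
s=telemetry.get_state(); j=s['joint_pos']
for pos,yaw,fn in [((540,235,290),np.pi/2,'w_rail'),((560,-150,300),np.pi/2,'w_tray')]:
    r.move_to(pos,down(yaw)); r.pause(.2)
    im,P,i,T=snap('wrist'); save(fn+'.png',im); np.save('pics/'+fn+'.npy',P); np.save('pics/'+fn+'_im.npy',im)
    s=telemetry.get_state(); print(s['clock'],s['ee_pos'],s['joint_pos'].round(2))
    if 'rail' in fn:
        m=(P[...,2]>128)&(P[...,2]<142)&(P[...,0]>400)&(P[...,0]<750)&(P[...,1]>120)&(P[...,1]<380)
        print(m.sum(),fit_rail(P[m][:,:2],[560,240,-.1]), np.percentile(P[m][:,2],[5,50,95]))
    g=(im[...,1]>im[...,0]*1.5)&(im[...,1]>im[...,2]*1.3)&(im[...,1]>100)
    n,lab,st,_=cv2.connectedComponentsWithStats(g.astype(np.uint8))
    for k in range(1,n):
        if st[k,4]>300:
            q=P[lab==k]; print('green',st[k],cv2.minAreaRect(q[:,:2].astype(np.float32)),np.nanmedian(q[:,2]))
    # heel tops
    for lo,hi in [(46,53),(53,60),(141,150)]:
        t=(P[...,2]>lo)&(P[...,2]<hi); n,lab,st,_=cv2.connectedComponentsWithStats(t.astype(np.uint8))
        for k in range(1,n):
            if st[k,4]>250:
                q=P[lab==k]; print('top',lo,st[k],cv2.minAreaRect(q[:,:2].astype(np.float32)),np.median(q[:,2]).round(1),im[lab==k].mean(0).round())
E
```

```text
535 (array([ 5.75769761e+02,  2.37040004e+02, -1.82707617e-01]), np.float64(9.450864819592216))
2.9167 [539.62582039 235.66791877 290.03834968] [0.41 0.34 0.24 1.46 0.   0.41]
3625 (array([ 5.73157004e+02,  2.38841706e+02, -1.73086973e-01]), np.float64(5.999460533306386)) [134.24387143 140.06259793 141.65331641]
top 46 [ 494   55   66   69 3499] ((444.0226745605469, 485.6368103027344), (65.01719665527344, 63.252376556396484), 12.461973190307617) 51.3 [232. 236. 238.]
top 46 [  31  272   49   43 1060] ((670.3782348632812, -26.66358184814453), (34.03805160522461, 46.999969482421875), 40.90060043334961) 50.5 [244. 244. 242.]
top 141 [ 329  244   55   67 1965] ((605.32177734375, 304.4284973144531), (44.27980422973633, 63.39702224731445), 86.94969177246094) 145.9 [243. 220. 121.]
4.6 [ 560.23466873 -149.12946515  299.97915507] [-0.26  0.33  0.23  1.48  0.   -0.26]
green [ 146   50   51   46 2026] ((442.281982421875, -269.8755798339844), (55.57534408569336, 42.487545013427734), 83.25923919677734) 7.686539927809974
green [ 223   60   52   46 1984] ((452.9981689453125, -182.68548583984375), 
[... 461 characters left out ...]
75946044921875, 36.154903411865234), 73.82889556884766) 50.8 [241. 241. 239.]
top 53 [ 307   68   49   41 1568] ((462.8791809082031, -95.1552734375), (44.28669738769531, 34.056278228759766), 83.40612030029297) 57.1 [247. 224. 125.]
top 53 [ 134  117   44   38 1416] ((510.35003662109375, -277.510986328125), (44.34949493408203, 33.969573974609375), 83.55841064453125) 56.8 [247. 217. 113.]
top 53 [ 217  127   44   38 1371] ((520.38818359375, -190.38499450683594), (44.08791732788086, 34.075401306152344), 83.48074340820312) 56.9 [247. 221. 118.]
top 53 [ 299  137   45   37 1349] ((530.3626098632812, -102.85689544677734), (44.35763168334961, 34.03471755981445), 83.4873046875) 57.0 [247. 223. 122.]
```

Run:
```python
from h import *
P=np.load('pics/w_rail.npy'); im=np.load('pics/w_rail_im.npy'); s=np.array([573,239,-.173])
for lo in (136,138.5):
    for it in range(4):
        c,n=np.cos(s[2]),np.sin(s[2]); q=(P[...,:2]-s[:2])@np.array([[c,-n],[n,c]])
        m=(P[...,2]>lo)&(P[...,2]<142.5)&(q[...,0]<10)&(q[...,0]>-110)&(rod_dist(q.reshape(-1,2)).reshape(m.shape)<9)if False else (P[...,2]>lo)&(P[...,2]<142.5)&(q[...,0]<8)&(q[...,0]>-110)&(np.abs(q[...,1])<110)
        s,e=fit_rail(P[m][:,:2],s)
    print(lo,m.sum(),s,e,np.median(P[m][:,2]))
for nme,pt in dict(start=(0,70),end=(-90,-20),tip=(-90,-55),post=(75,70)).items(): print(nme,w(s,pt).round(1))
c,n=np.cos(s[2]),np.sin(s[2]); q=(P[...,:2]-s[:2])@np.array([[c,-n],[n,c]])
t=(P[...,2]>143)&(P[...,2]<150); print('block top rail frame',np.percentile(q[t],[2,50,98],axis=0),np.median(P[t][:,2]))
print('tip end', q[m][:,1].min())
b=(P[...,2]>14)&(P[...,2]<22)&(np.abs(q[...,0])<125)&(np.abs(q[...,1])<110)
print('board',cv2.minAreaRect(P[b][:,:2].astype(np.float32)))
```

```text
136 2794 [ 5.72294084e+02  2.39479094e+02 -1.34042965e-01] 2.8241313902359915 140.2002591568019
138.5 2388 [ 5.72590480e+02  2.39850408e+02 -1.39242683e-01] 2.4604459773737966 140.38786949565113
start [582.3 309.2]
end [480.7 232.5]
tip [475.8 197.9]
post [656.6 298.8]
block top rail frame [[11.36843109 48.49145633]
 [28.00555487 68.77815063]
 [44.79487285 89.72328971]] 145.91403165668055
tip end -57.15053086462506
board ((573.225341796875, 240.69424438476562), (180.26327514648438, 209.86463928222656), 80.99728393554688)
```

View pics/w_rail.png

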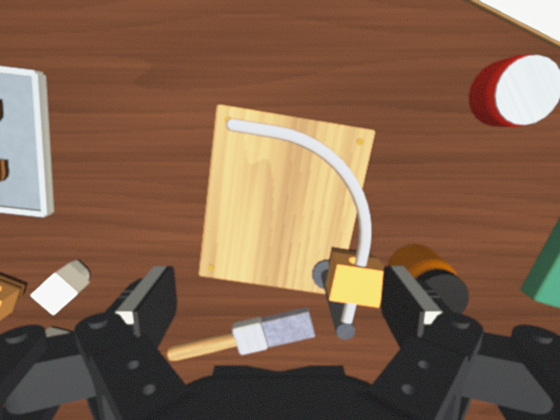

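```bash
cat > a.py <<'E'
from h import *
P=np.load('pics/w_rail.npy'); t=(P[...,2]>143.5)&(P[...,2]<149)
n,lab,st,_=cv2.connectedComponentsWithStats(t.astype(np.uint8)); k=1+st[1:,4].argmax()
rc=cv2.minAreaRect(P[lab==k][:,:2].astype(np.float32)); print(rc)
rail=np.array([572.9,240.2,-.148])
c,n=np.cos(rail[2]),np.sin(rail[2]); b=(np.array(rc[0])-rail[:2])@np.array([[c,-n],[n,c]]); print('block in rail',b)
def say(m):
    s=telemetry.get_state(); print(m,round(s['clock'],2),s['ee_pos'].round(1),s['wrist_force'].round(1),s['joint_pos'][[0,5]].round(2),round(s['opening'],1))
y0=np.pi/2+rail[2]
p=np.array(rc[0])
r.gripper_to(70,50); r.move_to([*p,190],down(y0)); say('above')
print(r.movel([*p,129],speed=120,force_limit=10)); say('down')
r.gripper_to(40,50); say('grip')
r.movel([*p,133],speed=40); say('lift')
E
python3 a.py
```

```text
((610.3474731445312, 305.2624206542969), (44.30079650878906, 35.098876953125), 81.63873291015625)
block in rail [27.44397289 69.87317209]
above 6.62 [610.8 304.2 190.4] [-0.5  0.5  0.1] [0.46 0.61] 70.1
False
down 7.28 [610.8 305.  129.7] [1.2 0.2 0.7] [0.46 0.61] 69.8
grip 7.62 [610.9 305.5 130.2] [-0.4 -0.1  5.6] [0.46 0.61] 43.3
lift 7.88 [610.4 305.3 133.2] [-0.4 -0.4 -0.4] [0.46 0.61] 43.5
```

```bash
cat > b.py <<'E'
from h import *
from a_ import *
pts=[((0,70),0)]+[((89.2*np.cos(a),-20+89.2*np.sin(a)),a-np.pi/2) for a in np.radians(90+np.arange(10,91,10))]+[((-90,-40),np.pi/2),((-90,-100),np.pi/2)]
for q,a in pts:
    hit=r.movel([*w(rail,q),133.5],down(y0+a),speed=100,force_limit=8); say((np.round(q),hit))
    if hit: break
E
cat > a_.py <<'E'
from h import *
rail=np.array([572.9,240.2,-.148]); y0=np.pi/2+rail[2]
def say(m):
    s=telemetry.get_state(); print(m,round(s['clock'],2),s['ee_pos'].round(1),s['wrist_force'].round(1),s['joint_pos'][[0,5]].round(2),round(s['opening'],1))
E
python3 b.py
```

```text
(array([ 0, 70]), False) 8.3 [583.2 309.6 133.6] [ 1.1 -0.4 -0.3] [0.49 0.64] 43.5
(array([-15.,  68.]), False) 8.62 [568.2 309.6 133.6] [-0.4  0.3 -1.3] [0.5  0.48] 43.4
(array([-31.,  64.]), False) 8.95 [552.9 307.9 133.7] [ 1.6  0.9 -1.3] [0.51 0.31] 43.5
(array([-45.,  57.]), False) 9.28 [538.  303.5 133.7] [ 0.8 -0.2  0.1] [0.51 0.14] 43.2
(array([-57.,  48.]), False) 9.6 [524.2 296.7 133.7] [-0.2  0.8 -0.9] [ 0.52 -0.03] 42.9
(array([-68.,  37.]), False) 9.93 [511.6 287.6 133.7] [ 0.2 -0.8 -0.7] [ 0.51 -0.21] 43.7
(array([-77.,  25.]), False) 10.25 [500.9 276.4 133.7] [-0.4 -0.1 -0.8] [ 0.5  -0.39] 43.3
(array([-84.,  11.]), False) 10.57 [492.3 263.5 133.7] [ 0.4 -0.2 -0.4] [ 0.49 -0.58] 43.5
(array([-88.,  -5.]), False) 10.9 [486.  249.2 133.7] [0.8 0.  0.3] [ 0.47 -0.77] 43.4
(array([-89., -20.]), False) 11.22 [482.3 234.1 133.6] [ 0.6 -0.4  0.1] [ 0.45 -0.96] 43.5
(array([-90, -40]), False) 11.57 [477.9 213.4 133.6] [ 0.5 -0.2 -0.7] [ 0.42 -1.  ] 43.4
(array([ -90, -100]), False) 12.32 [469.4 154.7 133.6] [ 0.9 -0.  -0.4] [ 0.32 -1.1 ] 43.3
```

```bash
cat >> a_.py <<'E'
ty=np.radians(83.48)
places=[np.array([452.9,-182.7]),np.array([442.8,-269.8])]
def put(p):
    r.move_to([*p,110],down(ty)); say('over')
    r.movel([*p,46],speed=120,force_limit=10); r.pause(.15); say('near')
    print(r.movel([*p,37],speed=15,force_limit=3)); say('touch')
    r.gripper_to(58); say('open')
    r.movel([*p,130],speed=150)
def top(p,lo,hi,rad=45):
    im,P,i,T=snap('wrist'); t=(P[...,2]>lo)&(P[...,2]<hi)&(np.hypot(P[...,0]-p[0],P[...,1]-p[1])<rad)
    print('top',p,cv2.minAreaRect(P[t][:,:2].astype(np.float32)),t.sum(),np.median(P[t][:,2])); return im
E
python3 - <<'E'
from a_ import *
r.movel([470,150,170],speed=200)
put(places[0])
r.move_to([560,-150,300],down(np.pi/2)); r.pause(.2)
im=top(places[0],52,61); save('w2.png',im); top([685.7,-117.7],46,54,35)
for q in [(462.9,-95.2),(510.35,-277.5),(520.4,-190.4),(530.4,-102.9)]: top(q,53,60,30)
say('')
E
```

```text
over 13.93 [ 453.1 -182.   109.9] [ 0.6  0.7 -0.2] [-0.38 -0.27] 43.5
near 14.77 [ 453.6 -182.8   46.9] [-0.  -0.  -0.4] [-0.38 -0.27] 43.4
True
touch 15.18 [ 453.1 -182.7   41.2] [-0.6  0.5  4.1] [-0.38 -0.27] 43.3
open 15.47 [ 452.5 -182.6   40.7] [-0.   0.4  0. ] [-0.38 -0.27] 57.9
top [ 452.9 -182.7] ((452.4969787597656, -181.66017150878906), (44.05485534667969, 34.137332916259766), 83.58790588378906) 1613 56.97480057991777
top [685.7, -117.7] ((685.49560546875, -117.72843933105469), (44.49552536010742, 34.85917282104492), 65.54450988769531) 1025 50.80861304449854
top (462.9, -95.2) ((462.8947448730469, -95.2121353149414), (44.18503952026367, 34.05717086791992), 83.33301544189453) 1571 57.05432810495171
top (510.35, -277.5) ((510.4084777832031, -277.69818115234375), (44.61090850830078, 34.03539276123047), 83.47373962402344) 1427 56.783127237596204
top (520.4, -190.4) ((520.3961791992188, -190.37962341308594), (44.11040115356445, 34.14632034301758), 83.5765151977539) 1371 56.93969117648902
top (530.4, -102.9) ((530.4268798828125, -102.85057067871094), (44.36137390136719, 34.04643249511719), 83.46173095703125) 1350 57.00861848829652
 17.54 [ 559.9 -150.1  299.9] [-0.8  0.3  0.4] [-0.26 -0.26] 58.2
```

View pics/w2.png

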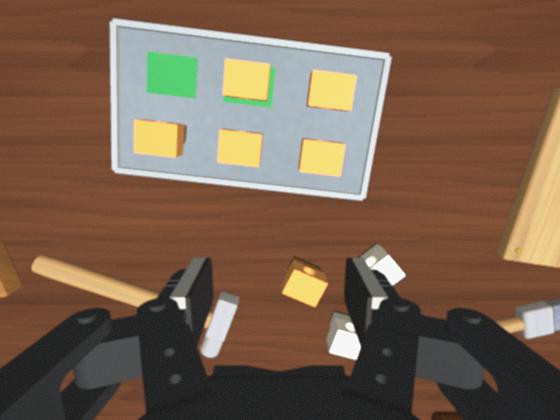

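The rail block stands in the middle green place, within about 1 mm in position and 0.1° in turn. In the wrist picture the tan bench block is at (283,305) and the white look-alikes are at (267,383) and (338,345), so I take the tan one.

Run:
```python
from a_ import *
b=np.array([685.6,-118.2]); o=down(np.radians(65.55))
r.gripper_to(60,50); r.move_to([*b,110],o); say('above')
print(r.movel([*b,34.5],speed=120,force_limit=10)); say('down')
r.gripper_to(40,50); say('grip')
if telemetry.get_state()['opening']>41:
    r.movel([*b,130],speed=150)
    put(places[1]+[.3,-.8])
    r.move_to([560,-150,300],down(np.pi/2)); r.pause(.2)
    im=top(places[0],52,61,30); save('w3.png',im); top(places[1],52,61,30)
    for q in [(462.9,-95.2),(510.35,-277.5),(520.4,-190.4),(530.4,-102.9)]: top(q,53,60,30)
    top((670,-27),46,54,30)
say('')
```

```text
above 18.68 [ 685.7 -118.4  111.1] [ 1.  -0.1  0.2] [-0.17  0.25] 60.1
False
down 19.45 [ 686.2 -118.4   35.6] [-0.2 -0.3  0.4] [-0.17  0.26] 59.7
grip 19.73 [ 686.5 -118.4   36. ] [0.4 0.6 7. ] [-0.17  0.26] 43.4
over 21.62 [ 444.1 -270.6  110. ] [ 0.4 -0.1 -0.2] [-0.55 -0.43] 43.2
near 22.46 [ 443.8 -270.9   46.8] [-0.9 -0.2 -0.2] [-0.55 -0.43] 43.5
True
touch 22.86 [ 443.3 -270.8   42. ] [-0.9  1.   6. ] [-0.55 -0.43] 43.5
open 23.15 [ 442.8 -270.4   41.3] [-0.2  0.2 -0.6] [-0.55 -0.43] 57.9
top [ 452.9 -182.7] ((452.496826171875, -181.74676513671875), (44.25205993652344, 34.190303802490234), 83.54251098632812) 1609 57.000991444544184
top [ 442.8 -269.8] ((442.9247741699219, -269.9902038574219), (45.14168930053711, 34.183467864990234), 82.97187805175781) 1687 56.84972055212387
top (462.9, -95.2) ((462.87493896484375, -95.16857147216797), (44.27277374267578, 34.13087463378906), 83.47886657714844) 1570 57.102705811613475
top (510.35, -277.5) ((510.345947265625, -277.62213134765625), (44.800514221191406, 34.05854797363281), 83.37444305419922) 1435 56.781781877491824
top (520.4, -190.4) ((520.4124755859375, -190.38267517089844), (44.178096771240234, 34.018306732177734), 83.51972198486328) 1375 56.93946392710831
top (530.4, -102.9) ((530.4091186523438, -102.92756652832031), (44.25556945800781, 34.08555603027344), 83.51899719238281) 1345 56.97062040439033
top (670, -27) ((664.4338989257812, -20.65001678466797), (34.71631622314453, 26.822540283203125), 41.20341491699219) 514 50.90295571237101
 25.39 [ 560.  -150.1  300. ] [0.4 0.2 0.1] [-0.26 -0.26] 58.0
```

View pics/w3.png

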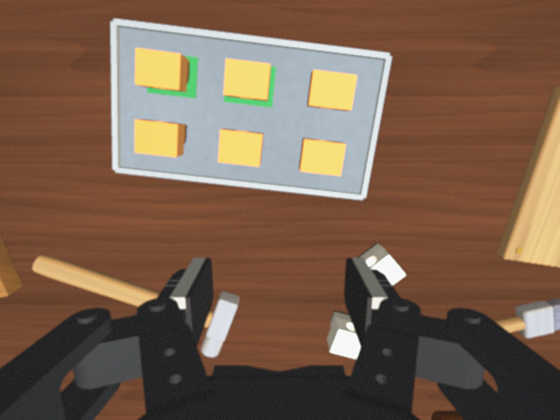

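Both blocks stand on the green marks. The white look-alikes are at the same pixels as before; the odd size for one of them comes from a finger hiding part of it.

```bash
python3 -c "
from plant import r
print(r.finish_job())"
```

```text
the job is handed in; nothing more can be done
None
```

The job is done and handed in, at about 25 s on the clock. I slid the rail block round the bend and off the free end, with side forces under about 2 N. I stood it in the middle green place, then stood the tan bench block in the end one. Both were lowered until they touched (4–6 N), then released.

**Last wrist-camera check of the placed blocks:**

| Block | Distance from mark centre | Bore alignment with the other heels | Top height |
|---|---|---|---|
| Rail block | about 1 mm | within 0.1° | same as the others |
| Bench block | about 0.2 mm | within about 0.5° | same as the others |

**Everything else:** The four heels already in the tray measured unmoved, within about 0.2 mm. One white look-alike measured oddly small in that check because a finger hid part of it. It sits at the same pixels as before, so I take it as unmoved. I did not look again at the shoe last, glue jar or polish tin afterwards. The arm met no unexpected contact, and its path stayed clear of them.

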